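Sweep metal off-cuts into the scrap pan and park the rake

ROBOT

A 6-joint arm with a two-finger parallel gripper is mounted at the origin on the work surface. World frame = base frame: x ahead of the robot, y to its left, z up, the work surface at z = 0. Lengths are in m, angles in rad, forces in N, time in s.
With the tool pointing down it reaches from about 0.425 to 0.95 m from the base axis. Payload 14.7 kg.
Tool frame: the origin (TCP) lies at the very end of the fingers, on their centre line; the grasp point (between the pads) lies behind it (ctrl.grip_point_offset is the z of the grasp point in the tool frame, in m); z points along the fingers, y is the line along which they close (so a half turn about z gives the same grasp; the last joint's range is limited). The gripper opens to 85 mm and grips with 20 to 120 N. Pads are 22 mm wide; open, the fingers measure 114 mm over their backs; the gripper's body (76 mm by 85 mm) begins 54 mm behind the grasp point. The pads swing forward as they close: fully open they stand 13 mm farther back than shut.
Start: joints at [-1.169, 0.48, 1.596, -0, 1.065, -0.047], TCP at [0.282, -0.586, 0.202] pointing down, gripper open.
Joint ranges: [-2.75, 2.75], [-0.82, 2.05], [0.23, 2.67], [-1.56, 4.7], [0.09, 2.69], [-2.92, 2.92]. Speed limits (rad/s): [1.89, 1.89, 2.39, 3.01, 3.01, 3.01].

INTERFACE

Orientations are given as a unit quaternion [w, x, y, z].
In Python, from bench import ctrl, viewer, look_for, trace gives the robot as it stands.
- The arm moves only by the tool drive_tool, never from a script. Its argument "series" is a list of rows, each a list of 7 numbers: the opening, from 0 (shut) to 1 (fully open), then the shift along the tool's x, y, z in mm, then the turn, a rotation vector about the tool's x, y, z in degrees. A call has 1 to 8 rows; each row is the pose to reach, as a shift and turn from the pose commanded when the call began, along the tool's axes at that moment; what a row does not reach only later rows make up. A row lasts 1/8 s, in which the tool goes at most 62.5 mm and 10.7 degrees, less where a joint would pass 70% of its speed; a pose out of reach is approached as far as the arm can. A call with a gripper value outside its range is refused whole. The fingers move at their own pace and stop on an object; "newtons" is the grip in N (left out, the last holds). Time passes only in rows, so rows that repeat a pose let the fingers close. It gives the time, the measured TCP pose, the force, the opening and the grip force at its end, in the units of the state.
- ctrl.sense(): the state, without advancing time (a new reading comes with each control period).
- viewer.read_camera(name): name is "scene" or "top"; returns a dict with "color" (480x640x3 uint8, blue, green, red), "depth" (480x640 float32, m along the optical axis (not along the pixel's ray), 0 where there is no reading), "mtx" (3x3 intrinsics, pixels), "D" ([k1, k2, p1, p2, k3] as OpenCV has them; the pictures are not rectified), "rvec" (rotation vector, rad) and "tvec" (3), from world to camera coordinates, as OpenCV has them. Camera axes: x right, y down, z forward; pixel columns grow to the right and rows downward; lengths in m; the calibration is good to about 2 mm. A picture is of the moment at which its call begins.
- ctrl.close_job(): hands the job in; it is judged then, once.
Trained networks look in a picture, given as the dict that the camera call returned (one of the last four; its "shot" number tells which), for a name from the list of things; names that differ only in an ending like _2 or _b are one class to them, and where a whole thing is asked for, a point or a joint stands for the part that bears it (a point fixed in the world has none). Each returns a list of dicts, best first, with "confidence" (0 to 1); they miss things now and then, are a little off and sometimes report something else, mostly with a low value. They report only what shows in the picture. A call takes as long as a camera call. They do not tell look-alikes from the thing itself.
- look_for(thing, picture): "bbox" ([left, top, right, bottom] in pixels, round what is visible of it).
- trace(thing, picture): "pixels" (480x640 bool, what is visible of it) and "bbox" ([left, top, right, bottom] in pixels, round what is visible of it).
The state is a dict: "t": time; "joints": joint angles; "qvel": joint speeds; "joint_torque": joint torques, N m; "position": TCP position; "eef_rot": TCP orientation; "force": force on the tool from outside, world axes, zero at the start; "moment": the same for the moment, N m; "width": finger opening in m; "gripper_force": force on a finger pad.
Only numpy, scipy, OpenCV 4.12 (cv2) and the standard library are available. Lean on these libraries where they do the work, as an engineer would, in place of code of your own. Each camera call takes 0.05 s, during which the arm holds its last target. There are 200 camera calls.

TASK

Draw the steel rake out from under the instrument riser and use it to sweep all four aluminium off-cuts (heat-sink, square tube, angle, channel) right into the scrap pan, without touching them with the hand or arm. Then park the rake standing on the bench with its round tail pushed all the way through the eyelet of the bracket, from the front, until the square neck stops against it, and let go. Leave everything else where it is.

Things in the scene. Friction and masses are not known exactly. Their poses are not given: they have to be found in the camera images.
- rake: Steel rake, 0.45 kg, stands level on its sole. Blade 140 wide (y), 50 high, 5 mm thick; 22 mm cheeks forward at its ends; 5 mm thick sole reaching 60 mm back. Origin under mid-blade, z up, x out of the pushing face. Rod axis 40 mm up, runs back along -x: square neck 16 mm thick to x=-110, then round tail to -200 mm. Centre of mass 20-25 mm behind the blade.
- rake_shoulder (a point): Rake's rod axis at the step from square neck (16 x 16 mm) to round tail, 110 mm behind the blade, 40 mm above the underside. At the start the neck is under the riser: draw the rake straight out by its tail, then regrasp it on the neck, so that the tail is free.
- rake_tail (a point): Free end of the rake's round tail (steel, 12 mm in diameter, 90 mm long, last 4 mm tapered), on its axis, 200 mm behind the blade. At the start the rake stands on the bench with its head under the riser; 85 to 100 mm of the rod sticks out of the riser towards the robot.
- riser: Fixed plywood instrument riser, 220 deep (x), 270 wide (y), open at front and back; side panels 12 mm thick, 98 mm clear beneath, top face 110 mm up, an instrument on it reaching 182 mm. Origin on the bench under its middle; its -x points out of its front opening (to the robot), front edge 110 mm from the origin.
- pan: Fixed dark steel scrap pan like a wide dustpan. Origin on the bench at mid-lip; x points inward from the mouth, y across. 25 mm ramp rising 3 mm, then a 3 mm thick floor; 250 mm clear between side walls (begin 10 mm past the lip), inner back wall at x=175 mm; walls 5 mm thick, 40 mm high. Hold the rake's underside 5 mm above the bench to ride over the lip.
- bracket: Fixed grey parking bracket: upright plate 60 wide, 75 high, 12 mm thick with one round through hole (eyelet), and a 6 mm foot behind it. Origin on the bench under the middle of the plate's front face; x points through the hole from front to back, the way the rake's tail goes in. Space behind the hole is free.
- eyelet (a point): Centre of the eyelet at the plate's front face, 41.5 mm above the bench (1.5 mm above the rod of a rake standing on the bench). Hole diameter 16.5 mm with a 1.5 mm chamfer, 12 mm deep, right through; the 12 mm tail passes, the 16 mm square neck does not. The plate is rigid.
- heatsink: Aluminium finned heat-sink off-cut, 60 x 44 x 28 mm high, about 0.12 kg. Lies in front of the pan's mouth, in any of four places, its length within 25 degrees of world y. To be swept only, not touched by fingers or arm. Origin at the middle of its bounding box, x along its length.
- tube: Off-cut of aluminium square tube, 70 x 30 x 30 mm, about 0.10 kg. Lies in front of the pan's mouth, in any of four places, its length within 25 degrees of world y. To be swept only, not touched by fingers or arm. Origin at the middle of its bounding box, x along its length.
- angle: Off-cut of aluminium L-angle, 65 x 35 x 35 mm, 6 mm thick, about 0.10 kg. Lies in front of the pan's mouth, in any of four places, its length within 25 degrees of world y. To be swept only, not touched by fingers or arm. Origin at the middle of its bounding box, x along its length.
- channel: Off-cut of aluminium U-channel lying open side up, 60 x 36 x 26 mm, about 0.09 kg. Lies in front of the pan's mouth, in any of four places, its length within 25 degrees of world y. To be swept only, not touched by fingers or arm. Origin at the middle of its bounding box, x along its length.
- jar: Closed paste jar, 52 mm across, 70 mm high, between bracket and pan, farther from the robot. Origin under its middle. Bystander: leave it where it is.
- spool: Grey solder spool standing on end, 54 mm across, 50 mm high, close to the right of the bracket. Origin under its middle. Bystander: leave it where it is.
- driver: Screwdriver, 180 mm long, lying beyond the back wall of the pan. Origin under its middle, x along it. Bystander: leave it where it is.
- spanner: Steel spanner, 160 mm long, lying at the right near the robot. Origin under its middle, x along it. Bystander: leave it where it is.
- cleaner: White bottle, 60 mm across, 100 mm high, beyond the jar. Origin under its middle. Bystander: leave it where it is.
- parts_bin: Black open bin, 120 x 160 x 70 mm high, far right. Origin under its middle. Bystander: leave it where it is.
Mind the look-alikes: they are no part of the job. Leave any pink or red look-alike of the angle alone.

How it is judged:
By the outcome, as a careful person would: the job done as asked, in the order asked, and still so for the second after the job is handed in, with the robot touching nothing.
It also fails if it takes over 72 s, if anything falls off the work surface, if the arm or the gripper's body presses on something with over 40 N, if the wrist force passes 120 N, or if a joint passes its speed limit or range.

## Working session

There is one attempt and no reset: what is moved stays moved. The work goes in short steps, Python scripts to look and compute and a tool call to move; the robot and the scene stay as the last step left them, time stands still between calls to the robot, and variables do not carry over. Pictures are saved under pics/ and viewed, at most 10 in all, crops included, and the job is handed in when it is done.

Besides the shell and the picture viewer there is one more tool, called as a command line: name --pt "numbers of a row" for each row, then --argument value for the rest. drive_tool: Moves the arm, as the interface text tells. Its arguments: {"type":"object","properties":{"series":{"type":"array","items":{"type":"array","items":{"type":"number"}}},"newtons":{"type":"number"}},"required":["series"]}

```bash
ls; mkdir -p pics; cat > h.py <<'E'
import numpy as np, cv2
from bench import ctrl, viewer, look_for, trace
def cam(n):
    p=viewer.read_camera(n); p['R']=cv2.Rodrigues(np.array(p['rvec'],float))[0]; p['t_']=np.array(p['tvec'],float).ravel(); return p
def cloud(p,mask):
    v,u=np.nonzero(mask&(p['depth']>0)); z=p['depth'][v,u]
    n=cv2.undistortPoints(np.stack([u,v],1).astype(float).reshape(-1,1,2),np.array(p['mtx']),np.array(p['D'])).reshape(-1,2)
    c=np.c_[n*z[:,None],z]; return (c-p['t_'])@p['R']
def proj(p,X): return cv2.projectPoints(np.array(X,float).reshape(-1,1,3),np.array(p['rvec'],float),np.array(p['tvec'],float),np.array(p['mtx']),np.array(p['D']))[0].reshape(-1,2)
E
python3 - <<'E'
from h import *
s=ctrl.sense(); print({k:np.round(v,3) for k,v in s.items()}, ctrl.grip_point_offset)
for n in ['top','scene']:
    p=cam(n); cv2.imwrite(f'pics/{n}0.png',p['color'])
    print(n,'cam pos',-p['R'].T@p['t_'])
    for th in ['rake','riser','pan','bracket','heatsink','tube','angle','channel','jar','spool','driver','spanner','cleaner','parts_bin']:
        for d in trace(th,p)[:2]:
            X=cloud(p,d['pixels'])
            if len(X)<5: continue
            r=cv2.minAreaRect((X[:,:2]*1000).astype(np.float32))
            print(th,round(d['confidence'],2),np.round(d['bbox']),'rect',np.round(r[0]),np.round(r[1]),round(r[2]),'z',np.round(np.percentile(X[:,2],[5,95])*1000))
E
```

```text
pics
{'t': np.float64(0.0), 'joints': array([-1.169,  0.481,  1.597,  0.   ,  1.065, -0.047]), 'qvel': array([ 0.001,  0.003,  0.   ,  0.003, -0.001, -0.002]), 'joint_torque': array([-3.0000e-03, -9.5065e+01, -4.3020e+01, -0.0000e+00,  1.2000e-02,
        0.0000e+00]), 'position': array([ 0.282, -0.585,  0.201]), 'eef_rot': array([-0.001,  0.975,  0.223, -0.   ]), 'force': array([ 0.337, -0.282, -0.067]), 'moment': array([ 0.011,  0.027, -0.037]), 'gripper_force': np.float64(0.0), 'width': np.float64(0.085)} -0.0187
top cam pos [ 0.47131198 -0.06545322  1.13616094]
rake 0.5 [159. 202. 163. 243.] rect [560. 318.] [30. 98.] 89 z [38. 48.]
riser 0.63 [338. 126. 365. 150.] rect [ 777. -149.] [54. 57.] 3 z [ 17. 100.]
riser 0.56 [ 89.  97. 219. 207.] rect [742. 348.] [277. 330.] 0 z [ 60. 183.]
pan 0.34 [263. 221. 288. 246.] rect [535.  32.] [34. 64.] 19 z [ 2. 36.]
bracket 0.7 [266. 150. 292. 182.] rect [708.  20.] [69. 64.] 8 z [-0. 75.]
heatsink 0.84 [304. 261. 331. 281.] rect [448. -76.] [45. 59.] 15 z [ 4. 30.]
heatsink 0.31 [344. 159. 366. 180.] rect [ 703. -165.] [52. 66.] 80 z [ 9
[... 1535 characters left out ...]
06. 249. 337. 277.] rect [540. -75.] [42. 77.] 13 z [ 1. 27.]
jar 0.61 [342. 285. 371. 326.] rect [ 699. -165.] [48. 52.] 71 z [11. 72.]
spool 0.65 [368. 273. 394. 306.] rect [675. -72.] [ 50. 112.] 59 z [ 7. 53.]
driver 0.85 [111. 310. 178. 363.] rect [ 468. -464.] [ 38. 176.] 89 z [10. 27.]
driver 0.42 [365. 272. 392. 305.] rect [ 717. -110.] [ 48. 126.] 36 z [ 7. 53.]
spanner 0.56 [101. 252. 177. 287.] rect [ 282. -362.] [158.  47.] 81 z [ 0. 10.]
spanner 0.4 [255. 305. 376. 421.] rect [ 718. -296.] [226. 180.] 88 z [ 4. 70.]
cleaner 0.85 [381. 291. 413. 347.] rect [ 758. -134.] [ 57. 120.] 58 z [ 12. 101.]
parts_bin 0.75 [255. 305. 374. 418.] rect [ 716. -287.] [222. 178.] 90 z [ 4. 70.]
```

```bash
python3 - <<'E'
import cv2
a=cv2.imread('pics/top0.png')[80:360,80:500]; cv2.imwrite('pics/a.png',cv2.resize(a,None,fx=1.9,fy=1.9,interpolation=2))
E
```

```text
(no output)
```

View pics/a.png

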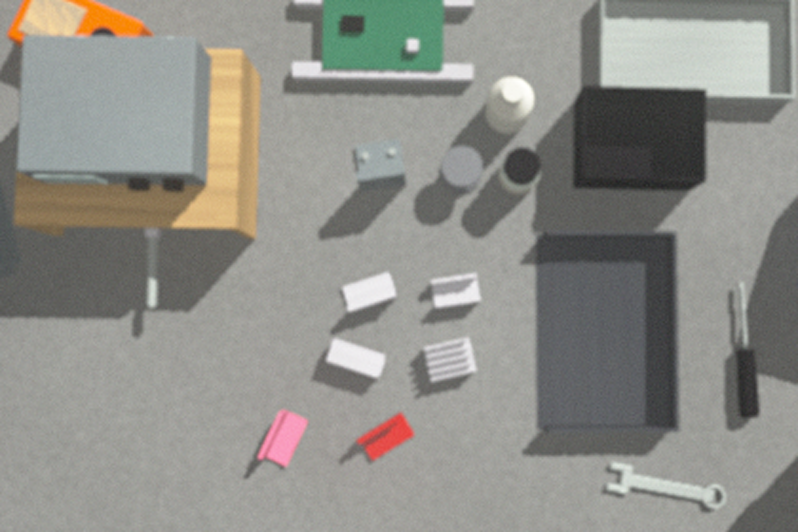

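View pics/scene0.png

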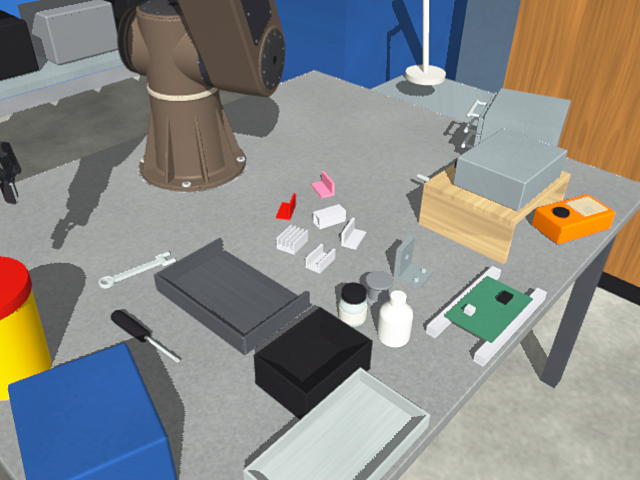

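The top view shows the rake rod sticking out of the riser at crop (152,230–305) and the bracket plate at (378,165). The four off-cuts sit at (370,292), (455,290), (355,357) and (450,360). Pink and red look-alikes are at (283,438) and (386,436), and the pan mouth faces +y. The scene view agrees with this.

```bash
python3 - <<'E'
from h import *
p=cam('top'); full=cloud(p,np.ones((480,640),bool))
def ext(name,c,r,z0=.008,z1=.2):
    m=(abs(full[:,0]-c[0])<r)&(abs(full[:,1]-c[1])<r)&(full[:,2]>z0)&(full[:,2]<z1); X=full[m]*1000
    b=cv2.minAreaRect(X[:,:2].astype(np.float32))
    print(name,len(X),'x',np.round(np.percentile(X[:,0],[0,2,98,100])),'y',np.round(np.percentile(X[:,1],[0,2,98,100])),'rect',np.round(b[0],1),np.round(b[1],1),round(b[2],1),'zmax',X[:,2].max().round())
    return X
ext('tube',(.449,.046),.05);ext('angle',(.536,.032),.048);ext('hs',(.448,-.076),.045);ext('chan',(.539,-.085),.048)
ext('pink',(.342,.143),.05);ext('red',(.345,.01),.05)
ext('jar',(.691,-.164),.04);ext('spool',(.697,-.088),.04)
X=ext('brk',(.708,.02),.05,.068)
X=ext('brkall',(.708,.02),.05,.015)
for lo,hi in [(15,30),(30,45),(45,60),(60,70)]:
    Y=X[(X[:,2]>lo)&(X[:,2]<hi)]; print(lo,len(Y),np.round(Y.mean(0),1))
X=ext('rod',(.55,.318),.035,.03); k=np.polyfit(X[:,0],X[:,1],1); print('rod fit',k,np.polyval(k,560),np.rad2deg(np.arctan(k[0])), np.median(X[:,2]))
m=(abs(full[:,1]-.318)<.03)&(full[:,2]>.03)&(full[:,0]>.45)&(full[:,0]<.66); Z=full[m]*1000
for x in range(495,650,10):
    q=Z[(Z[:,0]>=x)&(Z[:,0]<x+10)]
    if len(q): print(x,len(q),np.round(q.mean(0),1),q[:,2].max().round())
ext('pan',(.488,-.28),.16)
p=cam('scene'); full=cloud(p,np.ones((480,640),bool))
X=ext('S brk top',(.708,.02),.05,.068); X=ext('S brk',(.708,.02),.05,.015)
Y=X[(X[:,2]>20)&(X[:,2]<65)]; print(np.polyfit(Y[:,1],Y[:,0],1),Y.mean(0))
ext('S rod',(.55,.318),.04,.03);ext('S pan',(.488,-.28),.16,.02)
ext('S pink',(.342,.143),.05);ext('S red',(.345,.01),.05)
E
```

```text
tube 358 x [426. 429. 470. 473.] y [ 9. 14. 78. 83.] rect [449.3  45.8] [70. 30.] 72.2 zmax 35.0
angle 116 x [510. 511. 558. 561.] y [-5. -2. 61. 65.] rect [535.5  31.3] [34.5 64.5] 19.5 zmax 40.0
hs 283 x [407. 425. 472. 475.] y [-109. -105.  -47.  -42.] rect [441.9 -77.7] [58.5 59.9] 13.1 zmax 33.0
chan 133 x [517. 519. 559. 559.] y [-113. -111.  -53.  -51.] rect [538.6 -82.1] [36.  58.3] 9.2 zmax 30.0
pink 142 x [310. 315. 377. 379.] y [116. 119. 165. 168.] rect [343.3 140.2] [35. 65.] 67.1 zmax 39.0
red 119 x [321. 332. 376. 378.] y [-26. -18.  39.  41.] rect [346.5   5.8] [34.8 64.9] 32.3 zmax 40.0
jar 423 x [670. 671. 716. 719.] y [-191. -186. -140. -139.] rect [ 693.9 -163.8] [49.7 49.8] 26.1 zmax 78.0
spool 385 x [671. 674. 721. 725.] y [-113. -113.  -64.  -62.] rect [698.  -87.3] [53.5 51.5] 0.5 zmax 56.0
brk 136 x [672. 673. 691. 693.] y [-14. -12.  43.  46.] rect [682.5  15.7] [13.  60.1] 9.5 zmax 80.0
brkall 241 x [672. 672. 690. 693.] y [-15. -14.  43.  46.] rect [682.5  15.6] [13.  60.2] 9.6 zmax 80.0
15 26 [677.   14.2  23.6]
30 33 [677.3  14.7  36.6]
45 25 [677.1  13.
[... 842 characters left out ...]
 153 x [672. 676. 694. 695.] y [-13. -12.  47.  48.] rect [684.9  17.3] [14.1 61.4] 10.8 zmax 79.0
S brk 491 x [672. 678. 695. 696.] y [-15. -13.  47.  49.] rect [684.6  16.5] [14.3 64.1] 9.8 zmax 79.0
[-7.20523934e-02  6.89852726e+02] [689.19159999   9.17563297  42.53503015]
S rod 60 x [512. 514. 550. 551.] y [300. 301. 314. 316.] rect [530.4 307. ] [13.5 39.4] 83.3 zmax 49.0
S pan 2286 x [356. 360. 621. 623.] y [-371. -369. -203. -194.] rect [ 489.7 -284. ] [265.2 175. ] 1.3 zmax 44.0
S pink 198 x [313. 321. 380. 381.] y [116. 123. 168. 172.] rect [345.8 142.5] [38.9 69.9] 69.0 zmax 40.0
S red 161 x [320. 331. 379. 383.] y [-29. -21.  42.  47.] rect [349.3   8.5] [35.3 71.8] 32.5 zmax 41.0
```

```bash
cat > go.py <<'E'
import sys; from h import *
from scipy.spatial.transform import Rotation as Ro
# usage: go.py x y z yaw [x y z yaw ...]  (TCP mm, tool-x yaw deg, tool down) -> shift mm / turn deg in tool frame
s=ctrl.sense(); q=s['eef_rot']; R=Ro.from_quat([q[1],q[2],q[3],q[0]]); P=np.array(s['position'])*1000
x=R.as_matrix()[:,0]; print('t',round(float(s['t']),2),'pos',P.round(1),'yaw',np.rad2deg(np.arctan2(x[1],x[0])).round(2),'tilt',R.as_matrix()[:2,2].round(4),'F',np.round(s['force'],1),'w',round(float(s['width']),4),'j',np.round(s['joints'],2))
a=np.array(list(map(float,sys.argv[1:]))).reshape(-1,4)
for r in a:
    T=Ro.from_euler('z',r[3],degrees=True)*Ro.from_euler('x',180,degrees=True)
    print(r,'->',R.inv().apply(r[:3]-P).round(1),np.rad2deg((R.inv()*T).as_rotvec()).round(2))
E
python3 go.py 500 -200 200 105 535 309 120 180
```

```text
t 1.6 pos [ 282.  -585.6  201.9] yaw 25.71 tilt [ 0. -0.] F [-1. -0.  1.] w 0.0852 j [-1.17  0.48  1.6  -0.    1.07 -0.05]
[ 500. -200.  200.  105.] -> [ 363.7 -252.9    1.9] [  0.     0.   -79.29]
[535. 309. 120. 180.] -> [ 616.1 -696.3   81.9] [   0.      0.   -154.29]
```

drive_tool --pt "1 364 -253 2 0 0 -79" --pt "1 364 -253 2 0 0 -79" --pt "1 364 -253 2 0 0 -79" --pt "1 364 -253 2 0 0 -79" --pt "1 364 -253 2 0 0 -79" --pt "1 364 -253 2 0 0 -79" --pt "1 364 -253 2 0 0 -79" --pt "1 364 -253 2 0 0 -79"

```text
t: 2.6
position: [0.5019, -0.1963, 0.2001]
eef_rot: [0.0, 0.607, 0.794, 0.0]
force: [-0.1, -0.1, 0.5]
width: 0.0856
gripper_force: 0.0
```

```bash
python3 go.py 535 309 120 180
```

```text
t 2.6 pos [ 501.9 -196.3  200.1] yaw 105.2 tilt [0.0006 0.0004] F [-0.1 -0.1  0.5] w 0.0856 j [-0.43  0.33  1.85  0.    0.96 -0.7 ]
[535. 309. 120. 180.] -> [478.9 164.4  80.3] [ 4.00e-02  1.00e-02 -7.48e+01]
```

drive_tool --pt "1 479 164 80 0 0 -75" --pt "1 479 164 80 0 0 -75" --pt "1 479 164 80 0 0 -75" --pt "1 479 164 80 0 0 -75" --pt "1 479 164 80 0 0 -75" --pt "1 479 164 80 0 0 -75" --pt "1 479 164 80 0 0 -75" --pt "1 479 164 80 0 0 -75"

```text
t: 3.6
position: [0.5363, 0.295, 0.1217]
eef_rot: [0.0, 0.001, 1.0, 0.0]
force: [0.7, 0.9, -0.0]
width: 0.0854
gripper_force: 0.0
```

```bash
python3 go.py 535 309 21 180
```

```text
t 3.6 pos [536.3 295.  121.7] yaw 179.91 tilt [0.0005 0.0002] F [ 0.7  0.9 -0. ] w 0.0854 j [ 0.45  0.52  1.76 -0.    0.86 -1.12]
[535. 309.  21. 180.] -> [  1.4  13.9 100.7] [ 0.01  0.03 -0.09]
```

drive_tool --pt "1 1 10 50 0 0 0" --pt "1 1 10 100 0 0 0" --pt "1 1 10 100 0 0 0" --pt "1 1 10 100 0 0 0"

```text
t: 4.1
position: [0.5362, 0.303, 0.0233]
eef_rot: [0.0, 0.003, 1.0, 0.0]
force: [1.3, 1.5, -0.1]
width: 0.0854
gripper_force: 0.0
```

```bash
python3 go.py 535 309 21 180
```

```text
t 4.1 pos [536.2 303.   23.3] yaw 179.69 tilt [0.001  0.0005] F [ 1.3  1.5 -0.1] w 0.0854 j [ 0.47  0.65  1.81  0.    0.67 -1.1 ]
[535. 309.  21. 180.] -> [1.2 6.  2.3] [ 0.03  0.06 -0.31]
```

drive_tool --newtons 60 --pt "1 1 5 2 0 0 0" --pt "1 1 5 2 0 0 0" --pt "0 1 5 2 0 0 0" --pt "0 1 5 2 0 0 0" --pt "0 1 5 2 0 0 0" --pt "0 1 5 2 0 0 0" --pt "0 1 5 2 0 0 0" --pt "0 1 5 2 0 0 0"

```text
t: 5.1
position: [0.5343, 0.3078, 0.0198]
eef_rot: [-0.0, 0.002, 1.0, -0.0]
force: [0.7, 0.4, 0.8]
width: 0.0002
gripper_force: 0.0
```

```bash
python3 go.py 345 309 21 180
```

```text
t 5.1 pos [534.3 307.8  19.8] yaw 179.72 tilt [-0.0001 -0.    ] F [0.7 0.4 0.8] w 0.0002 j [ 0.47  0.66  1.81  0.    0.67 -1.09]
[345. 309.  21. 180.] -> [189.3   0.2  -1.2] [-0.   -0.   -0.28]
```

Nothing was gripped, so I'll look.

```bash
python3 - <<'E'
from h import *
p=cam('top');a=p['color'][170:270,120:220]; a=cv2.resize(a,None,fx=4,fy=4,interpolation=2)
s=cam('scene');b=s['color'][120:220,370:470]; b=cv2.resize(b,None,fx=4,fy=4,interpolation=2)
cv2.imwrite('pics/g1.png',np.hstack([a,b]))
print(proj(p,[[.5343,.3078,.02],[.5343,.3078,.04],[.511,.309,.04]]),proj(s,[[.5343,.3078,.02],[.5343,.3078,.04],[.511,.309,.04]]))
E
```

```text
[[162.63642396 232.03124458]
 [159.91602646 231.5365523 ]
 [159.15441    241.06551927]] [[422.54907981 186.43855391]
 [423.50663831 179.52365826]
 [416.05391035 176.0763643 ]]
```

View pics/g1.png

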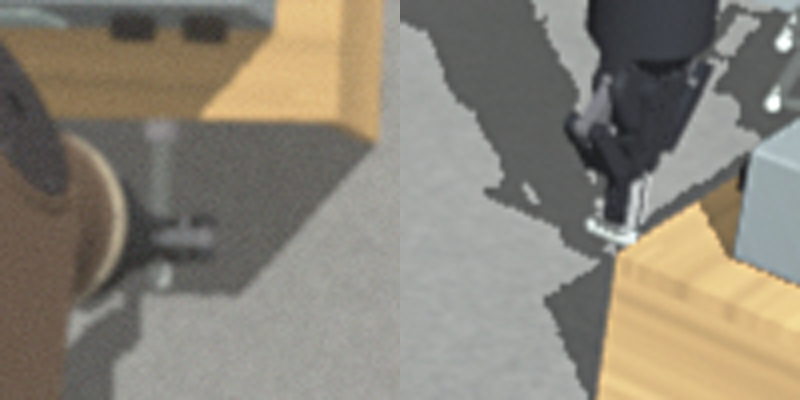

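```bash
python3 - <<'E'
from h import *
s=cam('scene');b=s['color'][130:200,390:450]; b=cv2.resize(b,None,fx=8,fy=8,interpolation=2); cv2.imwrite('pics/g2.png',b)
for n,p in (('top',cam('top')),('scene',s)):
    X=cloud(p,np.ones((480,640),bool))*1000
    m=(X[:,0]>480)&(X[:,0]<596)&(abs(X[:,1]-305)<60)&(X[:,2]>12)&(X[:,2]<90); X=X[m]
    for z in range(12,90,8):
        q=X[(X[:,2]>=z)&(X[:,2]<z+8)]
        if len(q): print(n,z,len(q),'x',np.percentile(q[:,0],[0,50,100]).round(),'y',np.percentile(q[:,1],[0,50,100]).round())
E
```

```text
top 28 1 x [565. 565. 565.] y [305. 305. 305.]
top 36 63 x [511. 570. 595.] y [303. 307. 316.]
top 44 53 x [511. 569. 594.] y [303. 309. 315.]
top 52 2 x [525. 525. 525.] y [301. 301. 301.]
top 60 4 x [524. 525. 527.] y [301. 303. 307.]
scene 36 25 x [511. 530. 547.] y [302. 307. 316.]
scene 44 30 x [515. 535. 549.] y [301. 307. 315.]
scene 52 18 x [528. 544. 550.] y [296. 303. 316.]
scene 60 28 x [530. 544. 550.] y [289. 299. 315.]
scene 68 32 x [531. 542. 549.] y [292. 298. 316.]
scene 76 30 x [531. 543. 551.] y [294. 299. 316.]
scene 84 16 x [532. 545. 549.] y [292. 303. 318.]
```

View pics/g2.png

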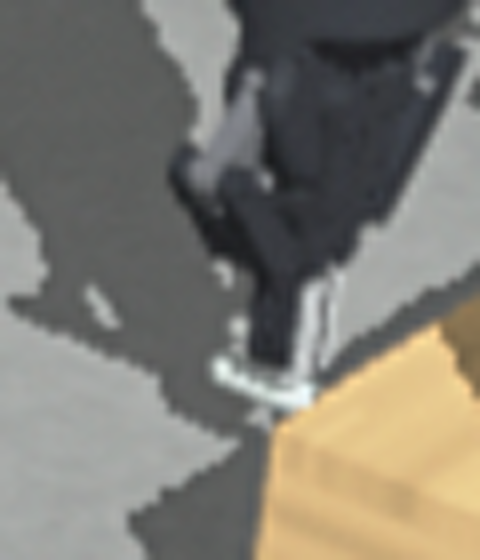

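The scene crop shows the fingertips around (275,365), apparently ending at or above the rod. I'll reopen and see where the tips really are.

drive_tool --pt "1 0 0 0 0 0 0" --pt "1 0 0 0 0 0 0" --pt "1 0 0 0 0 0 0" --pt "1 0 0 0 0 0 0" --pt "1 0 0 0 0 0 0"

```text
t: 5.92
position: [0.5343, 0.3078, 0.0198]
eef_rot: [-0.0, 0.002, 1.0, -0.0]
force: [0.0, -0.8, -0.0]
width: 0.0853
gripper_force: 0.0
```

```bash
python3 - <<'E'
from h import *
s=cam('scene');b=s['color'][130:200,390:450]; b=cv2.resize(b,None,fx=8,fy=8,interpolation=2)
t=cam('top'); a=t['color'][195:265,130:190]; a=cv2.resize(a,None,fx=8,fy=8,interpolation=2); cv2.imwrite('pics/g3.png',np.hstack([a,b])[:, :800] if 0 else cv2.resize(np.hstack([a,b]),(800,467)))
S=ctrl.sense();print(S['position'],S['force'],S['width'])
for n,p in (('top',t),('scene',s)):
    X=cloud(p,np.ones((480,640),bool))*1000
    m=(X[:,0]>480)&(X[:,0]<596)&(abs(X[:,1]-305)<75)&(X[:,2]>12)&(X[:,2]<90); X=X[m]
    for z in range(12,90,8):
        q=X[(X[:,2]>=z)&(X[:,2]<z+8)]
        if len(q): print(n,z,len(q),'x',np.percentile(q[:,0],[0,50,100]).round(),'y',np.percentile(q[:,1],[0,10,50,90,100]).round())
E
```

```text
[0.53429374 0.30780605 0.01983064] [0.29198552 0.1686182  0.36264028] 0.08533348048993233
top 28 2 x [566. 572. 578.] y [305. 305. 305. 306. 306.]
top 36 59 x [511. 574. 594.] y [303. 304. 308. 315. 316.]
top 44 41 x [511. 567. 596.] y [304. 305. 309. 312. 314.]
top 60 1 x [525. 525. 525.] y [258. 258. 258. 258. 258.]
top 68 1 x [525. 525. 525.] y [258. 258. 258. 258. 258.]
top 76 2 x [524. 524. 524.] y [259. 260. 261. 261. 262.]
scene 28 1 x [529. 529. 529.] y [310. 310. 310. 310. 310.]
scene 36 19 x [526. 533. 546.] y [301. 303. 306. 314. 318.]
scene 44 25 x [522. 537. 552.] y [303. 304. 307. 312. 313.]
scene 60 23 x [528. 538. 548.] y [258. 259. 352. 356. 360.]
scene 68 47 x [525. 540. 550.] y [252. 255. 348. 354. 361.]
scene 76 49 x [527. 538. 550.] y [250. 253. 264. 354. 357.]
scene 84 43 x [527. 543. 551.] y [248. 253. 265. 355. 360.]
```

View pics/g3.png

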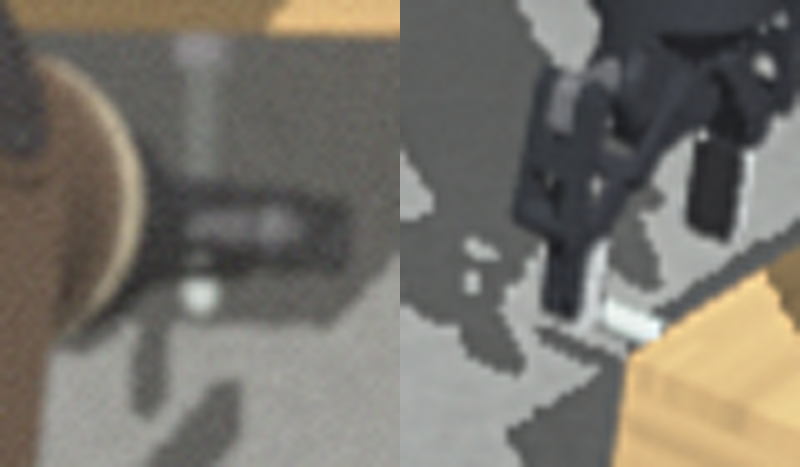

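Open tips show at z≈60 mm (about 47 mm when shut), while the reported TCP is at 20 mm. So the real finger end is about 27 mm above the reported TCP. I'll descend in steps and check.

drive_tool --pt "1 0 0 14 0 0 0" --pt "1 0 0 24 0 0 0" --pt "1 0 0 24 0 0 0"

```text
t: 6.4
position: [0.5335, 0.3074, -0.0055]
eef_rot: [-0.001, 0.003, 1.0, -0.001]
force: [0.5, -0.4, -0.0]
width: 0.085
gripper_force: 0.0
```

```bash
python3 - <<'E'
from h import *
S=ctrl.sense();print(S['position'],S['force'],S['width'])
s=cam('scene')
X=cloud(s,np.ones((480,640),bool))*1000
m=(X[:,0]>500)&(X[:,0]<580)&(X[:,1]>240)&(X[:,1]<285)&(X[:,2]>8)&(X[:,2]<90); X=X[m]
for z in range(8,60,4):
        q=X[(X[:,2]>=z)&(X[:,2]<z+4)]
        if len(q): print(z,len(q),'x',np.percentile(q[:,0],[0,50,100]).round(),'y',np.percentile(q[:,1],[0,50,100]).round())
E
```

```text
[ 0.53345628  0.30736924 -0.00554483] [ 0.51855135 -0.36769054 -0.02955854] 0.08502849875352075
36 5 x [525. 532. 545.] y [259. 263. 269.]
40 7 x [537. 544. 545.] y [258. 259. 270.]
44 9 x [529. 541. 548.] y [252. 256. 265.]
48 15 x [531. 539. 548.] y [250. 256. 262.]
52 11 x [530. 540. 548.] y [248. 255. 263.]
56 10 x [531. 540. 546.] y [251. 255. 260.]
```

drive_tool --newtons 60 --pt "0 0 0 25 0 0 0" --pt "0 0 0 2 0 0 0" --pt "0 0 0 2 0 0 0" --pt "0 0 0 2 0 0 0" --pt "0 0 0 2 0 0 0" --pt "0 0 0 2 0 0 0"

```text
t: 7.2
position: [0.5344, 0.308, -0.0063]
eef_rot: [0.0, 0.002, 1.0, 0.0]
force: [0.7, 2.6, 1.7]
width: 0.0098
gripper_force: 58.4
```

```bash
python3 go.py 344 308 -6 180
```

```text
t 7.2 pos [534.4 308.   -6.3] yaw 179.73 tilt [0.0001 0.0001] F [0.7 2.6 1.7] w 0.0098 j [ 0.47  0.7   1.82  0.    0.62 -1.09]
[344. 308.  -6. 180.] -> [190.4  -0.9  -0.3] [ 0.    0.01 -0.27]
```

drive_tool --pt "0 25 0 0 0 0 0" --pt "0 52 0 0 0 0 0" --pt "0 80 0 0 0 0 0" --pt "0 108 0 0 0 0 0" --pt "0 136 0 0 0 0 0" --pt "0 164 0 0 0 0 0" --pt "0 190 0 0 0 0 0" --pt "0 190 0 0 0 0 0"

```text
t: 8.2
position: [0.342, 0.3079, -0.0063]
eef_rot: [-0.001, 0.002, 1.0, -0.001]
force: [-5.9, -0.3, 4.2]
width: 0.01
gripper_force: 59.0
```

```bash
python3 go.py 450 308 -6 180
```

```text
t 8.2 pos [342.  307.9  -6.3] yaw 179.78 tilt [-0.0023 -0.0017] F [-5.9 -0.3  4.2] w 0.01 j [ 0.67  0.57  2.18  0.    0.39 -0.9 ]
[450. 308.  -6. 180.] -> [-108.     0.5   -0.5] [-0.1  -0.13 -0.22]
```

drive_tool --pt "1 0 0 0 0 0 0" --pt "1 0 0 0 0 0 0" --pt "1 0 0 0 0 0 0" --pt "1 0 0 0 0 0 0" --pt "1 0 0 -50 0 0 0" --pt "1 0 0 -90 0 0 0" --pt "1 -50 0 -90 0 0 0" --pt "1 -60 0 -90 0 0 0"

```text
t: 9.2
position: [0.4075, 0.3091, 0.0847]
eef_rot: [0.002, 0.003, 1.0, 0.001]
force: [-0.6, 0.6, 0.3]
width: 0.0855
gripper_force: 0.0
```

```bash
python3 - <<'E'
from h import *
for n in ('top','scene'):
    p=cam(n); X=cloud(p,np.ones((480,640),bool))*1000
    m=(X[:,0]>290)&(X[:,0]<575)&(abs(X[:,1]-308)<90)&(X[:,2]>3)&(X[:,2]<60); Y=X[m]
    print(n)
    for x in range(300,575,15):
        q=Y[(Y[:,0]>=x)&(Y[:,0]<x+15)]
        if len(q): print(x,len(q),'y',np.percentile(q[:,1],[0,50,100]).round(),'z',np.percentile(q[:,2],[0,50,100]).round())
    cv2.imwrite(f'pics/r_{n}.png',p['color'])
E
python3 go.py 450 308 -6 180
```

```text
top
300 15 y [221. 299. 384.] z [3. 4. 5.]
315 38 y [231. 303. 382.] z [ 3. 42. 49.]
330 49 y [224. 304. 397.] z [ 3. 42. 49.]
345 39 y [230. 304. 363.] z [ 3. 42. 47.]
360 40 y [233. 304. 360.] z [ 3. 40. 48.]
375 10 y [221. 304. 309.] z [ 3. 44. 46.]
390 5 y [218. 243. 263.] z [3. 3. 4.]
405 33 y [218. 302. 314.] z [ 3. 45. 51.]
420 56 y [224. 305. 350.] z [ 3. 46. 52.]
435 65 y [232. 305. 380.] z [ 3. 45. 50.]
450 132 y [222. 304. 368.] z [ 3.  8. 51.]
465 206 y [247. 302. 366.] z [ 3.  5. 50.]
480 213 y [220. 302. 397.] z [ 3.  6. 51.]
495 218 y [244. 302. 382.] z [ 3.  6. 54.]
510 286 y [218. 301. 390.] z [ 3. 44. 54.]
525 72 y [219. 357. 376.] z [ 3. 19. 33.]
540 28 y [222. 290. 394.] z [ 3.  4. 32.]
555 15 y [235. 323. 364.] z [3. 3. 5.]
570 3 y [240. 320. 336.] z [3. 4. 5.]
scene
300 24 y [225. 301. 384.] z [3. 4. 6.]
315 39 y [221. 305. 390.] z [ 3.  4. 47.]
330 41 y [218. 306. 385.] z [ 3. 40. 51.]
345 47 y [218. 306. 387.] z [ 3.  5. 49.]
360 54 y [226. 306. 394.] z [ 3.  5. 50.]
375 45 y [229. 306. 396.] z [ 3. 36. 49.]
390 40 y [218. 306. 339.] z [ 3. 36. 49.]
405 54 y [221. 304. 392.] z [ 3. 41. 50.]
420 67 y [222. 304. 394.] z [ 3. 36. 51.]
435 61 y [220. 304. 394.] z [ 3. 41. 53.]
450 103 y [219. 303. 393.] z [ 3.  7. 52.]
465 156 y [220. 301. 393.] z [ 3.  7. 53.]
480 103 y [223. 284. 316.] z [ 3.  8. 53.]
495 70 y [222. 301. 323.] z [ 3. 42. 52.]
510 481 y [223. 306. 385.] z [ 3. 34. 55.]
525 102 y [221. 243. 385.] z [ 3. 21. 53.]
540 43 y [223. 242. 277.] z [ 3. 13. 33.]
555 9 y [222. 246. 266.] z [3. 4. 6.]
570 4 y [224. 232. 246.] z [3. 4. 5.]
t 9.3 pos [405.2 308.3  83.7] yaw 179.64 tilt [0.0001 0.0001] F [-0.4  0.  -0.1] w 0.0853 j [ 0.59  0.45  2.03 -0.    0.66 -0.97]
[450. 308.  -6. 180.] -> [-44.8   0.   89.7] [ 0.    0.01 -0.36]
```

drive_tool --newtons 110 --pt "1 -45 3 40 0 0 0" --pt "1 -45 3 90 0 0 0" --pt "1 -45 3 90 0 0 0" --pt "0 -45 3 90 0 0 0" --pt "0 -45 3 90 0 0 0" --pt "0 -45 3 90 0 0 0" --pt "0 -45 3 90 0 0 0" --pt "0 -45 3 90 0 0 0"

```text
t: 10.3
position: [0.4496, 0.3115, -0.0049]
eef_rot: [0.0, 0.003, 1.0, 0.0]
force: [-3.4, -3.1, 21.1]
width: 0.0141
gripper_force: 108.1
```

```bash
python3 go.py 540 200 34 90
```

```text
t 10.3 pos [449.6 311.5  -4.9] yaw 179.69 tilt [0.0009 0.0006] F [-3.4 -3.1 21.1] w 0.0141 j [ 0.55  0.63  1.99  0.    0.52 -1.02]
[540. 200.  34.  90.] -> [ -91.  -110.9  -38.9] [7.000e-02 1.000e-02 8.969e+01]
```

drive_tool --pt "0 0 0 -20 0 0 0" --pt "0 0 -10 -40 0 0 10" --pt "0 0 -40 -40 0 0 20" --pt "0 0 -70 -40 0 0 30" --pt "0 0 -100 -40 0 0 40" --pt "0 -10 -111 -40 0 0 50" --pt "0 -30 -111 -40 0 0 60" --pt "0 -50 -111 -40 0 0 70"

```text
t: 11.3
position: [0.4992, 0.1997, 0.0341]
eef_rot: [-0.0, 0.578, 0.816, -0.0]
force: [-0.0, -0.0, -3.7]
width: 0.0137
gripper_force: 108.2
```

```bash
python3 go.py 540 190 34 90
```

```text
t 11.3 pos [499.2 199.7  34.1] yaw 109.36 tilt [-0.0002  0.    ] F [-0.  -0.  -3.7] w 0.0137 j [ 0.32  0.56  1.99  0.    0.59 -0.01]
[540. 190.  34.  90.] -> [-22.7  35.3   0.1] [-1.000e-02 -0.000e+00  1.936e+01]
```

drive_tool --pt "0 -11 18 0 0 0 10" --pt "0 -23 35 0 0 0 19" --pt "0 -23 35 0 0 0 19" --pt "0 -23 35 0 0 0 19"

```text
t: 11.8
position: [0.5387, 0.1901, 0.0337]
eef_rot: [-0.0, 0.702, 0.712, -0.0]
force: [0.1, 0.1, -3.9]
width: 0.014
gripper_force: 108.3
```

```bash
cat > rk.py <<'E'
from h import *
# rake pose from cameras: points in box
def rake(x0,x1,y0,y1,n='scene',zlo=8):
    p=cam(n); X=cloud(p,np.ones((480,640),bool))*1000
    m=(X[:,0]>x0)&(X[:,0]<x1)&(X[:,1]>y0)&(X[:,1]<y1)&(X[:,2]>zlo)&(X[:,2]<110); return X[m],p
E
python3 - <<'E'
from rk import *
for n in ('top','scene'):
    X,p=rake(430,620,70,345,n)
    print(n)
    for y in range(80,345,15):
        q=X[(X[:,1]>=y)&(X[:,1]<y+15)]
        if len(q): print(y,len(q),'x',np.percentile(q[:,0],[0,5,50,95,100]).round(),'z',np.percentile(q[:,2],[0,50,95]).round())
cv2.imwrite('pics/r2.png',p['color'][100:340,220:540])
E
python3 go.py 540 180 -5 90
```

```text
top
80 7 x [445. 446. 448. 455. 455.] z [26. 31. 31.]
95 44 x [472. 472. 606. 611. 611.] z [39. 66. 70.]
110 342 x [472. 477. 538. 606. 611.] z [38. 79. 90.]
125 189 x [482. 489. 540. 594. 599.] z [38. 43. 87.]
140 306 x [481. 486. 537. 594. 599.] z [36. 43. 86.]
155 302 x [481. 486. 535. 594. 599.] z [36. 43. 86.]
170 254 x [481. 486. 542. 610. 620.] z [ 9. 43. 87.]
185 69 x [606. 606. 610. 618. 620.] z [ 14.  74. 109.]
scene
80 12 x [445. 447. 456. 468. 469.] z [27. 30. 31.]
95 114 x [470. 473. 542. 613. 615.] z [38. 57. 70.]
110 976 x [470. 478. 542. 611. 614.] z [37. 67. 89.]
125 79 x [475. 491. 549. 608. 612.] z [37. 86. 89.]
140 49 x [532. 536. 549. 601. 603.] z [42. 85. 89.]
155 67 x [532. 537. 550. 601. 602.] z [38. 80. 88.]
170 201 x [505. 523. 551. 602. 620.] z [ 15.  87. 107.]
185 286 x [512. 532. 610. 619. 620.] z [  8.  78. 106.]
200 13 x [531. 532. 535. 618. 620.] z [ 88. 107. 110.]
215 10 x [547. 548. 550. 616. 618.] z [ 72.  78. 109.]
230 4 x [549. 558. 609. 614. 615.] z [ 74. 109. 110.]
245 5 x [607. 607. 614. 617. 617.] z [108. 110. 110.]
260 3 x [547. 553. 607. 610. 610.] z [ 79. 108. 109.]
275 8 x [543. 544. 546. 613. 614.] z [ 75.  81. 110.]
290 13 x [543. 544. 546. 611. 613.] z [ 78.  82. 110.]
305 16 x [542. 542. 544. 562. 607.] z [79. 83. 93.]
320 3 x [536. 537. 544. 544. 544.] z [79. 84. 85.]
t 11.9 pos [538.6 190.2  33.8] yaw 90.81 tilt [-0.0008 -0.0002] F [ 0.1  0.3 -3.5] w 0.0141 j [0.29 0.59 1.91 0.   0.63 0.27]
[540. 180.  -5.  90.] -> [-10.2   1.3  38.8] [-0.04  0.01  0.81]
```

View pics/r2.png

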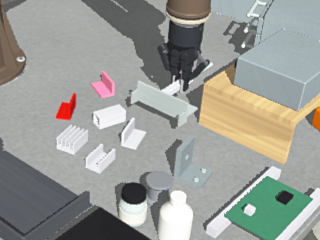

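drive_tool --pt "0 0 0 20 0 0 0.8" --pt "0 0 0 36 0 0 0.8" --pt "0 0 0 37 0 0 0.8" --pt "0 -25 0 37 0 0 0.8" --pt "0 -50 0 37 0 0 0.8" --pt "0 -75 0 37 0 0 0.8" --pt "0 -100 0 37 0 0 0.8" --pt "0 -125 0 37 0 0 0.8"

```text
t: 12.9
position: [0.5412, 0.0645, -0.0027]
eef_rot: [0.0, 0.707, 0.707, 0.0]
force: [-0.0, 1.4, -4.5]
width: 0.0139
gripper_force: 108.3
```

```bash
python3 go.py 539 -60 -3 90 532 -110 1 90 532 -165 1 90
```

```text
t 12.9 pos [541.2  64.5  -2.7] yaw 89.95 tilt [0.0003 0.0001] F [-0.   1.4 -4.5] w 0.0139 j [0.06 0.63 1.99 0.   0.52 0.06]
[539. -60.  -3.  90.] -> [-124.5   -2.1    0.3] [ 0.02 -0.01 -0.05]
[ 532. -110.    1.   90.] -> [-174.5   -9.    -3.7] [ 0.02 -0.01 -0.05]
[ 532. -165.    1.   90.] -> [-229.5   -9.    -3.7] [ 0.02 -0.01 -0.05]
```

drive_tool --pt "0 -25 -2 0 0 0 0" --pt "0 -50 -2 0 0 0 0" --pt "0 -75 -2 0 0 0 0" --pt "0 -100 -3 -1 0 0 0" --pt "0 -122 -5 -4 0 0 0" --pt "0 -144 -8 -4 0 0 0" --pt "0 -164 -9 -4 0 0 0" --pt "0 -184 -9 -4 0 0 0"

```text
t: 13.9
position: [0.5318, -0.1197, 0.0011]
eef_rot: [-0.0, 0.708, 0.707, 0.0]
force: [0.4, 2.2, -3.3]
width: 0.0137
gripper_force: 108.5
```

```bash
python3 - <<'E'
from rk import *
X,p=rake(350,630,-380,-40,'top',10)
for th in ['heatsink','tube','angle','channel']:
    for d in trace(th,p)[:3]:
        Y=cloud(p,d['pixels'])*1000
        if len(Y)>5: print(th,round(d['confidence'],2),'x',np.percentile(Y[:,0],[2,98]).round(),'y',np.percentile(Y[:,1],[2,98]).round(),'z',Y[:,2].max().round())
E
python3 go.py 532 -165 1 90
```

```text
angle 0.52 x [342. 378.] y [115. 149.] z 799.0
angle 0.4 x [529. 539.] y [-8.  9.] z 58.0
channel 0.52 x [509. 544.] y [-317. -286.] z 33.0
t 14.15 pos [ 531.7 -118.7    0.8] yaw 89.9 tilt [-0.0002  0.0001] F [ 0.7  0.9 -3.9] w 0.0136 j [-0.28  0.62  1.99  0.    0.53 -0.27]
[ 532. -165.    1.   90.] -> [-46.3   0.3  -0.2] [-0.01 -0.01 -0.1 ]
```

drive_tool --pt "0 -15 0 0 0 0 0" --pt "0 -30 0 0 0 0 0" --pt "0 -38 0 0 0 0 0" --pt "0 -44 0 0 0 0 0" --pt "0 -44 0 0 0 0 0"

```text
t: 14.78
position: [0.5317, -0.1633, 0.0009]
eef_rot: [0.0, 0.708, 0.706, -0.0]
force: [-0.6, 0.8, -4.5]
width: 0.0138
gripper_force: 108.3
```

```bash
python3 - <<'E'
from rk import *
p=cam('scene')
for th in ['heatsink','tube','angle','channel']:
    for d in trace(th,p)[:3]:
        Y=cloud(p,d['pixels'])*1000
        if len(Y)>5: print(th,round(d['confidence'],2),'x',np.percentile(Y[:,0],[2,98]).round(),'y',np.percentile(Y[:,1],[2,98]).round(),'z',Y[:,2].max().round())
a=cv2.resize(p['color'][150:380,130:380],None,fx=2.4,fy=2.4); cv2.imwrite('pics/s1.png',a)
E
python3 go.py 532 -165 1 90
```

```text
tube 0.64 x [424. 472.] y [-8. 32.] z 164.0
angle 0.85 x [320. 380.] y [119. 166.] z 40.0
angle 0.65 x [500. 537.] y [-297. -232.] z 43.0
channel 0.75 x [507. 546.] y [-351. -297.] z 41.0
t 15.03 pos [ 531.7 -162.6    0.9] yaw 89.93 tilt [-0.  0.] F [-0.2  0.5 -3.7] w 0.0139 j [-0.35  0.63  1.97 -0.    0.54 -0.35]
[ 532. -165.    1.   90.] -> [-2.4  0.3 -0.1] [-0.   -0.   -0.07]
```

View pics/s1.png

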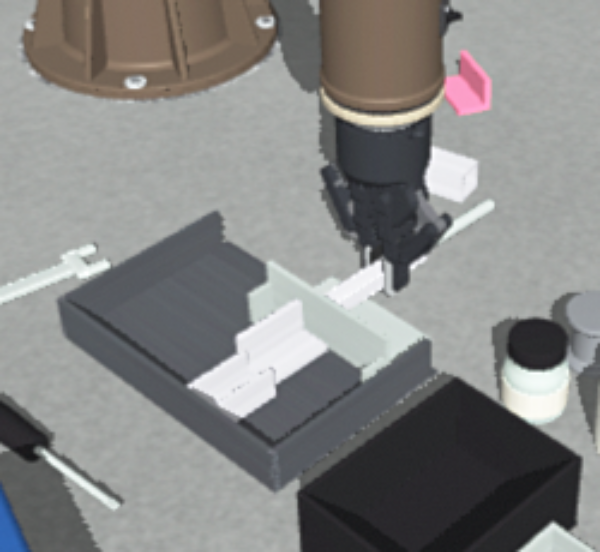

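drive_tool --pt "0 -8 0 0 0 0 0" --pt "0 -12 0 0 0 0 0" --pt "0 -5 0 0 0 0 0" --pt "0 0 0 -45 0 0 0" --pt "0 0 0 -85 0 0 0" --pt "0 50 0 -85 0 0 0" --pt "0 110 -20 -85 0 0 0" --pt "0 170 -40 -85 0 0 0"

```text
t: 16.02
position: [0.4921, 0.0069, 0.0861]
eef_rot: [0.0, 0.708, 0.706, 0.0]
force: [1.3, 1.4, -4.0]
width: 0.0138
gripper_force: 108.7
```

```bash
python3 go.py 455 195 84 90 455 195 -3 90
```

```text
t 16.02 pos [492.1   6.9  86.1] yaw 89.87 tilt [ 0.0008 -0.    ] F [ 1.3  1.4 -4. ] w 0.0138 j [-0.05  0.43  2.06  0.    0.65 -0.05]
[455. 195.  84.  90.] -> [188.  -37.6   2. ] [ 0.05  0.   -0.13]
[455. 195.  -3.  90.] -> [188.  -37.6  89. ] [ 0.05  0.   -0.13]
```

drive_tool --pt "0 60 -20 0 0 0 0" --pt "0 120 -37 0 0 0 0" --pt "0 175 -37 0 0 0 0" --pt "0 188 -37 0 0 0 0" --pt "0 188 -37 40 0 0 0" --pt "0 188 -37 75 0 0 0" --pt "0 188 -37 88 0 0 0" --pt "0 188 -37 89 0 0 0"

```text
t: 17.02
position: [0.4557, 0.1934, -0.0034]
eef_rot: [-0.0, 0.708, 0.706, -0.001]
force: [-1.2, 0.1, -4.3]
width: 0.0136
gripper_force: 108.7
```

```bash
python3 go.py 455 0 -3 90 437 -100 1 90; python3 - <<'E'
from rk import *
X,p=rake(330,560,85,130,'scene',12)
for y in range(85,130,5):
        q=X[(X[:,1]>=y)&(X[:,1]<y+5)]
        if len(q): print(y,len(q),'x',np.percentile(q[:,0],[0,5,50,95,100]).round(),'z',np.percentile(q[:,2],[0,50,95]).round())
E
```

```text
t 17.02 pos [455.7 193.4  -3.4] yaw 89.89 tilt [-0.0011 -0.0004] F [-1.2  0.1 -4.3] w 0.0136 j [ 0.34  0.59  2.11 -0.    0.45  0.34]
[455.   0.  -3.  90.] -> [-193.4   -0.3   -0.3] [-0.06  0.02 -0.11]
[ 437. -100.    1.   90.] -> [-293.4  -18.1   -4.3] [-0.06  0.02 -0.11]
95 1 x [525. 525. 525. 525. 525.] z [31. 31. 31.]
100 34 x [388. 388. 524. 528. 529.] z [12. 24. 31.]
105 16 x [388. 389. 458. 528. 528.] z [16. 24. 31.]
110 29 x [386. 390. 397. 529. 530.] z [13. 28. 33.]
115 28 x [388. 391. 487. 529. 530.] z [12. 24. 39.]
120 378 x [388. 396. 466. 526. 531.] z [12. 33. 52.]
125 321 x [387. 394. 453. 523. 529.] z [12. 37. 53.]
```

Blade spans x 388–530 as planned, so I'll sweep lane 1.

drive_tool --pt "0 -25 0 0 0 0 0" --pt "0 -50 0 0 0 0 0" --pt "0 -75 0 0 0 0 0" --pt "0 -100 0 0 0 0 0" --pt "0 -125 0 0 0 0 0" --pt "0 -150 0 0 0 0 0" --pt "0 -175 0 0 0 0 0" --pt "0 -200 0 0 0 0 0"

```text
t: 18.08
position: [0.4566, -0.0071, -0.0017]
eef_rot: [0.001, 0.708, 0.707, 0.001]
force: [0.6, 2.2, -2.9]
width: 0.0143
gripper_force: 108.8
```

```bash
python3 go.py 455 -23 -3 90 437 -75 1 90 437 -153 1 90
```

```text
t 18.07 pos [456.6  -7.1  -1.7] yaw 89.9 tilt [ 0.0025 -0.0001] F [ 0.6  2.2 -2.9] w 0.0143 j [-0.08  0.56  2.19  0.    0.38 -0.08]
[455. -23.  -3.  90.] -> [-15.9  -1.5   1.3] [ 0.14  0.01 -0.1 ]
[437. -75.   1.  90.] -> [-67.9 -19.4  -2.8] [ 0.14  0.01 -0.1 ]
[ 437. -153.    1.   90.] -> [-145.9  -19.3   -2.7] [ 0.14  0.01 -0.1 ]
```

drive_tool --pt "0 -22 -3 0 0 0 0" --pt "0 -42 -9 0 0 0 0" --pt "0 -60 -15 -2 0 0 0" --pt "0 -75 -19 -3 0 0 0" --pt "0 -93 -19 -3 0 0 0" --pt "0 -111 -19 -3 0 0 0" --pt "0 -126 -19 -3 0 0 0" --pt "0 -138 -19 -3 0 0 0"

```text
t: 19.08
position: [0.4365, -0.1449, 0.0003]
eef_rot: [0.0, 0.708, 0.706, 0.0]
force: [-0.0, 4.2, -2.1]
width: 0.014
gripper_force: 108.9
```

```bash
python3 - <<'E'
from rk import *
p=cam('scene')
for th in ['heatsink','tube','angle','channel']:
    for d in trace(th,p)[:3]:
        Y=cloud(p,d['pixels'])*1000
        if len(Y)>5: print(th,round(d['confidence'],2),'x',np.percentile(Y[:,0],[2,98]).round(),'y',np.percentile(Y[:,1],[2,98]).round(),'z',Y[:,2].max().round())
a=cv2.resize(p['color'][180:380,130:330],None,fx=2.5,fy=2.5); cv2.imwrite('pics/s2.png',a)
E
python3 go.py 437 -153 1 90
```

```text
heatsink 0.9 x [403. 450.] y [-304. -245.] z 35.0
tube 0.79 x [381. 450.] y [-245. -213.] z 38.0
angle 0.95 x [499. 536.] y [-303. -238.] z 41.0
angle 0.61 x [311. 380.] y [118. 167.] z 39.0
angle 0.48 x [324. 379.] y [-11.  33.] z 39.0
channel 0.95 x [486. 546.] y [-353. -302.] z 43.0
t 19.32 pos [ 4.362e+02 -1.440e+02 -2.000e-01] yaw 89.91 tilt [-0. -0.] F [-0.1  0.5 -5.6] w 0.0138 j [-0.38  0.56  2.19 -0.    0.4  -0.38]
[ 437. -153.    1.   90.] -> [-9.   0.8 -1.2] [-0.    0.   -0.09]
```

View pics/s2.png

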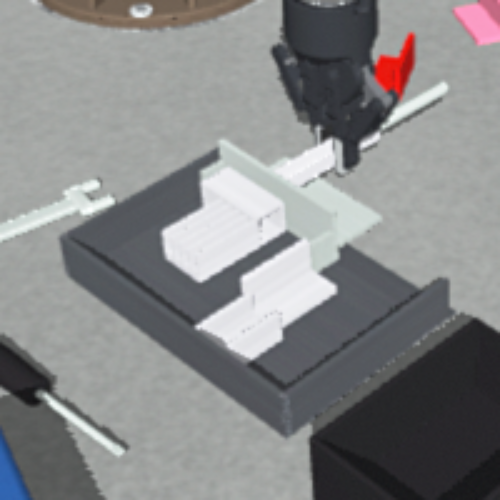

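drive_tool --pt "0 -6 0 -1 0 0 0" --pt "0 -12 0 -1 0 0 0" --pt "0 -15 0 -1 0 0 0" --pt "0 -5 0 -1 0 0 0" --pt "0 0 0 -45 0 0 0" --pt "0 0 0 -95 0 0 0" --pt "0 50 20 -95 0 0 0" --pt "0 110 50 -95 0 0 0"

```text
t: 20.32
position: [0.4852, -0.0375, 0.0959]
eef_rot: [0.001, 0.708, 0.706, 0.001]
force: [1.5, -1.0, -4.9]
width: 0.0136
gripper_force: 113.4
```

```bash
python3 - <<'E'
from rk import *
p=cam('top')
for th in ['heatsink','tube','angle','channel']:
    for d in trace(th,p)[:3]:
        Y=cloud(p,d['pixels'])*1000
        if len(Y)>5: print(th,round(d['confidence'],2),'x',np.percentile(Y[:,0],[2,98]).round(),'y',np.percentile(Y[:,1],[2,98]).round(),'z',Y[:,2].max().round())
E
python3 go.py 500 0 94 60
```

```text
heatsink 0.87 x [408. 452.] y [-316. -259.] z 37.0
tube 0.92 x [380. 447.] y [-257. -226.] z 40.0
angle 0.79 x [321. 373.] y [-23.  34.] z 37.0
angle 0.6 x [499. 534.] y [-304. -240.] z 42.0
angle 0.33 x [671. 716.] y [-184. -141.] z 76.0
channel 0.57 x [507. 542.] y [-365. -306.] z 35.0
channel 0.4 x [672. 720.] y [-113.  -64.] z 55.0
t 20.57 pos [484.  -37.8  94.7] yaw 90.02 tilt [-0.0006 -0.0001] F [-0.7 -0.3 -4.6] w 0.0138 j [-0.14  0.41  2.07 -0.    0.67 -0.14]
[500.   0.  94.  60.] -> [37.8 16.   0.7] [-3.000e-02  1.000e-02  3.002e+01]
```

drive_tool --pt "0 5 5 0 0 0 10" --pt "0 10 10 0 0 0 20" --pt "0 15 15 0 0 0 30" --pt "0 18 20 0 0 0 40" --pt "0 20 25 0 0 0 50" --pt "0 24 30 0 0 0 60" --pt "0 26 35 0 0 0 70" --pt "0 26 38 0 0 0 80"

```text
t: 21.58
position: [0.5221, -0.0136, 0.0947]
eef_rot: [0.0, 0.997, 0.083, -0.0]
force: [-0.8, -0.6, -4.5]
width: 0.0136
gripper_force: 113.4
```

```bash
python3 go.py 522 -11 30 9.5
```

```text
t 21.57 pos [522.1 -13.6  94.7] yaw 9.49 tilt [-0.0004 -0.0001] F [-0.8 -0.6 -4.5] w 0.0136 j [-0.08  0.45  1.99 -0.    0.7   1.32]
[522.  -11.   30.    9.5] -> [ 0.4 -2.6 64.7] [ 0.    0.02 -0.01]
```

drive_tool --pt "0 0 -2 40 0 0 0" --pt "0 0 -2 80 0 0 0" --pt "0 0 -2 96 0 0 0" --pt "0 0 -2 97 0 0 0"

```text
t: 22.08
position: [0.521, -0.011, -0.0025]
eef_rot: [-0.0, 0.996, 0.086, -0.001]
force: [-2.1, 0.4, 0.1]
width: 0.0136
gripper_force: 114.0
```

```bash
cat > al.py <<'E'
from rk import *
from scipy.spatial.transform import Rotation as Ro
def run(n):
    p=cam(n); X=cloud(p,np.ones((480,640),bool))*1000
    b=X[(abs(X[:,0]-683)<28)&(abs(X[:,1]-16)<45)&(X[:,2]>70)&(X[:,2]<80)]
    r=cv2.minAreaRect(b[:,:2].astype(np.float32)); a=r[2] if r[2]<45 else r[2]-90
    c=np.array(r[0]); print(n,'bracket',c.round(1),np.round(r[1],1),round(a,2))
    th=np.deg2rad(9.5); e=np.array([np.cos(th),np.sin(th)]); l=np.array([-e[1],e[0]])
    f=c-6*e
    d=X[:,:2]-f; u=d@e; v=d@l
    m=(u>-75)&(u<-3)&(abs(v)<18)&(X[:,2]>28)&(X[:,2]<60)
    for lo in range(-75,0,10):
        q=m&(u>=lo)&(u<lo+10)
        if q.sum(): print(lo,q.sum(),'v',v[q].min().round(1),np.median(v[q]).round(1),v[q].max().round(1),'z',np.percentile(X[q,2],[50,95]).round(1),'umax',u[q].max().round(1))
    return p
run('top'); p=run('scene')
E
python3 al.py; python3 go.py
```

```text
top bracket [682.7  15.5] [12.8 59.8] 9.75
-55 19 v -5.9 -0.9 4.6 z [49.1 53.6] umax -45.0
-45 19 v -6.5 -1.5 5.2 z [49.1 52.3] umax -35.8
-35 21 v -6.2 -1.0 4.8 z [48.7 52.8] umax -25.7
-25 4 v -4.3 -0.7 2.8 z [47.3 49.3] umax -23.2
scene bracket [684.3  18.2] [14.  63.2] 9.43
-75 25 v -7.9 -4.0 2.8 z [50.2 53.6] umax -65.5
-65 25 v -6.8 -4.9 2.2 z [50.  53.5] umax -55.1
-55 26 v -9.6 -3.8 4.4 z [50.6 54.2] umax -45.5
-45 27 v -7.7 -4.1 1.8 z [51.5 54. ] umax -35.1
-35 26 v -8.6 -3.8 4.0 z [50.7 54.8] umax -25.0
-25 8 v -7.6 -2.4 2.0 z [49.2 52.6] umax -22.1
t 22.18 pos [522.  -10.7  -1.4] yaw 9.89 tilt [-0. -0.] F [-1.1 -0.6 -2.1] w 0.0136 j [-0.08  0.61  2.04 -0.    0.49  1.32]
```

drive_tool --pt "0 0 -1 2.5 0 0 0" --pt "0 8 -1 2.5 0 0 0" --pt "0 16 -1 2.5 0 0 0" --pt "0 20 -1 2.5 0 0 0" --pt "0 23 -1 2.5 0 0 0" --pt "0 26 -1 2.5 0 0 0" --pt "0 29 -1 2.5 0 0 0" --pt "0 29 -1 2.5 0 0 0"

```text
t: 23.18
position: [0.5504, -0.0042, -0.0044]
eef_rot: [-0.0, 0.996, 0.086, -0.0]
force: [-5.3, 0.3, 6.2]
width: 0.0136
gripper_force: 114.9
```

```bash
python3 al.py; python3 go.py
```

```text
top bracket [682.6  15.5] [12.9 59.9] 9.56
-15 13 v -4.3 0.4 5.6 z [45.2 50.3] umax -5.3
-5 4 v -2.4 1.1 5.2 z [46.7 48.3] umax -3.1
scene bracket [684.1  19.5] [14.  66.7] 8.76
-75 23 v -6.5 -3.4 4.1 z [45.4 49.1] umax -65.0
-65 23 v -11.0 -3.9 2.3 z [45.7 48.1] umax -55.0
-55 26 v -7.9 -3.2 4.1 z [45.2 48. ] umax -45.2
-45 26 v -6.4 -3.4 8.3 z [45.1 49.3] umax -35.5
-35 25 v -9.7 -4.3 4.2 z [45.7 48.4] umax -25.4
-25 27 v -6.9 -2.0 7.0 z [45.4 48.5] umax -15.3
-15 7 v -8.1 -3.9 -3.3 z [45.2 48.4] umax -12.1
t 23.27 pos [550.4  -4.2  -4.4] yaw 9.92 tilt [-0.0003  0.0001] F [-5.4  0.1  6.7] w 0.0136 j [-0.06  0.64  1.98  0.    0.53  1.33]
```

drive_tool --pt "0 0 0 -1 0 0 0" --pt "0 5 0.3 -1 0 0 0" --pt "0 10 0.3 -1 0 0 0" --pt "0 15 0.3 -1 0 0 0" --pt "0 20 0.3 -1 0 0 0"

```text
t: 23.9
position: [0.5706, -0.0011, -0.0036]
eef_rot: [0.0, 0.996, 0.086, 0.0]
force: [-5.2, -1.7, 3.4]
width: 0.0138
gripper_force: 114.5
```

```bash
python3 go.py
```

```text
t 23.9 pos [570.6  -1.1  -3.6] yaw 9.92 tilt [ 0.0001 -0.    ] F [-5.2 -1.7  3.4] w 0.0138 j [-0.06  0.65  1.93  0.    0.56  1.34]
```

drive_tool --pt "0 7 0 -0.5 0 0 0" --pt "0 14 0 -0.5 0 0 0" --pt "0 21 0 -0.5 0 0 0" --pt "0 28 0 -0.5 0 0 0" --pt "0 35 0 -0.5 0 0 0" --pt "0 42 0 -0.5 0 0 0" --pt "0 49 0 -0.5 0 0 0" --pt "0 53 0 -0.5 0 0 0"

```text
t: 24.9
position: [0.623, 0.008, -0.0031]
eef_rot: [0.0, 0.996, 0.086, 0.0]
force: [-4.0, 0.1, 1.5]
width: 0.0134
gripper_force: 114.3
```

```bash
python3 go.py; python3 - <<'E'
from rk import *
p=cam('scene'); a=cv2.resize(p['color'][150:340,300:500],None,fx=3,fy=3,interpolation=2); cv2.imwrite('pics/k.png',a)
E
```

```text
t 24.9 pos [623.    8.   -3.1] yaw 9.92 tilt [ 0.0003 -0.    ] F [-4.   0.1  1.5] w 0.0134 j [-0.04  0.7   1.81  0.    0.64  1.36]
```

View pics/k.png

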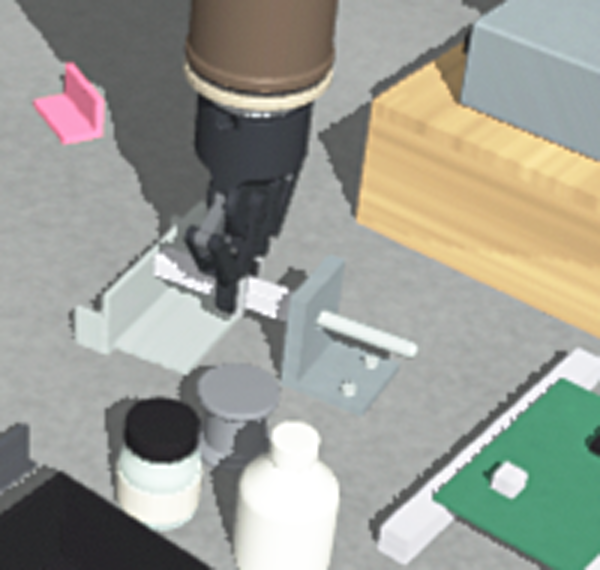

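The tail is through the eyelet, with the plate at (315,320), and the neck is a few mm short of it. I'll push on gently until it stops.

drive_tool --pt "0 2 0 0 0 0 0" --pt "0 4 0 0 0 0 0" --pt "0 5 0 0 0 0 0" --pt "0 6 0 0 0 0 0" --pt "0 7 0 0 0 0 0" --pt "0 7 0 0 0 0 0"

```text
t: 25.7
position: [0.6295, 0.0091, -0.0031]
eef_rot: [-0.0, 0.996, 0.086, 0.0]
force: [-2.8, -0.6, 1.8]
width: 0.014
gripper_force: 114.4
```

drive_tool --pt "0 1 0 0 0 0 0" --pt "0 2 0 0 0 0 0" --pt "0 2 0 0 0 0 0"

```text
t: 26.08
position: [0.6315, 0.0095, -0.0031]
eef_rot: [-0.0, 0.996, 0.086, 0.0]
force: [-3.1, -0.1, 2.0]
width: 0.0135
gripper_force: 114.4
```

drive_tool --pt "0 1 0 0 0 0 0" --pt "0 2 0 0 0 0 0" --pt "0 2 0 0 0 0 0"

```text
t: 26.45
position: [0.6317, 0.0096, -0.0032]
eef_rot: [-0.0, 0.996, 0.086, -0.001]
force: [-11.6, -3.8, 8.6]
width: 0.0139
gripper_force: 115.5
```

drive_tool --pt "0 1 0 0 0 0 0" --pt "0 2 0 0 0 0 0" --pt "0 2 0 0 0 0 0"

```text
t: 26.82
position: [0.6317, 0.0096, -0.0033]
eef_rot: [-0.0, 0.996, 0.086, -0.003]
force: [-22.0, -7.1, 17.3]
width: 0.0135
gripper_force: 116.5
```

```bash
python3 - <<'E'
from rk import *
X,p=rake(560,780,-20,60,'scene',28)
e=np.array([np.cos(.1676),np.sin(.1676)]);d=X[:,:2]-[677,15.5];u=d@e
q=X[(u>15)&(abs(d@[-e[1],e[0]])<14)&(X[:,2]<60)];uu=(q[:,:2]-[677,15.5])@e;print('tail end u',np.sort(uu)[-8:].round(1))
E
python3 go.py
```

```text
tail end u [89.5 90.2 90.6 91.  91.  91.1 91.4 91.6]
t 26.88 pos [631.7   9.6  -3.3] yaw 9.92 tilt [-0.006  -0.0004] F [-20.8  -6.8  17.3] w 0.0141 j [-0.03  0.71  1.78 -0.    0.66  1.37]
```

drive_tool --pt "0 -3 0 0 0 0 0" --pt "0 -3 0 1 0 0 0" --pt "0 -3 0 1 0 0 0"

```text
t: 27.25
position: [0.6319, 0.0095, -0.0036]
eef_rot: [0.0, 0.996, 0.086, -0.0]
force: [-10.0, -1.7, 14.5]
width: 0.0135
gripper_force: 116.6
```

```bash
python3 go.py
```

```text
t 27.25 pos [631.9   9.5  -3.6] yaw 9.91 tilt [-0.0006 -0.0001] F [-10.   -1.7  14.5] w 0.0135 j [-0.03  0.71  1.78 -0.    0.65  1.37]
```

drive_tool --newtons 20 --pt "0 0 0 0 0 0 0" --pt "0 0 0 0 0 0 0" --pt "1 0 0 0 0 0 0" --pt "1 0 0 0 0 0 0" --pt "1 0 0 0 0 0 0" --pt "1 0 0 0 0 0 0" --pt "1 0 0 0 0 0 0" --pt "1 0 0 0 0 0 0"

```text
t: 28.25
position: [0.6323, 0.0096, -0.0042]
eef_rot: [-0.0, 0.996, 0.086, 0.0]
force: [0.0, -0.5, -0.4]
width: 0.0856
gripper_force: 0.0
```

drive_tool --pt "1 0 0 -20 0 0 0" --pt "1 0 0 -60 0 0 0" --pt "1 0 0 -110 0 0 0" --pt "1 0 0 -160 0 0 0" --pt "1 -60 0 -180 0 0 0" --pt "1 -110 0 -180 0 0 0" --pt "1 -110 0 -180 0 0 0"

```text
t: 29.12
position: [0.5205, -0.0096, 0.1776]
eef_rot: [0.0, 0.996, 0.086, -0.0]
force: [0.2, 0.4, -0.6]
width: 0.0853
gripper_force: 0.0
```

```bash
python3 go.py; python3 - <<'E'
from rk import *
for n in ('scene','top'):
    X,p=rake(540,790,-80,110,n,3)
    e=np.array([np.cos(.1676),np.sin(.1676)]);l=np.array([-e[1],e[0]]);d=X[:,:2]-[677,15.5];u=d@e;v=d@l
    m=(u>15)&(abs(v)<14)&(X[:,2]>28)&(X[:,2]<60);print(n,'tail end u',np.sort(u[m])[-6:].round(1) if m.any() else 0,'tail z',np.median(X[m,2]).round(1) if m.any() else 0)
    for lo in range(-140,0,10):
        q=(u>=lo)&(u<lo+10)&(abs(v)<85)
        if q.sum(): print(lo,q.sum(),'v',np.percentile(v[q],[1,50,99]).round(1),'z',np.percentile(X[q,2],[50,97]).round(1))
    for th in ['heatsink','tube','angle','channel','spool','jar','cleaner']:
      for dd in trace(th,p)[:1]:
        Y=cloud(p,dd['pixels'])*1000
        if len(Y)>5: print(th,round(dd['confidence'],2),'x',np.percentile(Y[:,0],[2,98]).round(),'y',np.percentile(Y[:,1],[2,98]).round())
    if n=='scene': cv2.imwrite('pics/f.png',p['color'])
E
```

```text
t 29.12 pos [520.5  -9.6 177.6] yaw 9.88 tilt [-0.0004 -0.0001] F [ 0.2  0.4 -0.6] w 0.0853 j [-0.08  0.33  1.92 -0.    0.9   1.32]
scene tail end u [90.  90.3 90.5 90.6 91.3 91.6] tail z 48.0
-140 17 v [-71.  -67.2 -27.7] z [15.2 30.1]
-130 49 v [-70.4 -67.7   5.2] z [20.2 31.9]
-120 89 v [-72.4 -65.6  67.9] z [31.8 52.8]
-110 594 v [-70.3 -16.9  71.5] z [30.9 52.4]
-100 167 v [-66.2  -8.   74.4] z [ 7.6 50.2]
-90 170 v [-57.6  -6.2  27.1] z [ 7.2 51.3]
-80 165 v [-63.9  -6.7  44.4] z [ 7.7 50.9]
-70 167 v [-59.5  -5.9  27.4] z [ 7.7 50.8]
-60 175 v [-69.6  -6.6  74.3] z [ 8.3 51.6]
-50 117 v [-70.7  -6.   26.6] z [ 8.6 52. ]
-40 57 v [-50.6  -3.   80.1] z [46.3 53.1]
-30 56 v [-10.   -2.5  10.8] z [48.  52.8]
-20 48 v [-83.9  -3.4  10.1] z [49.6 52.8]
-10 15 v [-84.3 -79.3  -3.1] z [50.  51.3]
heatsink 0.64 x [509. 546.] y [-351. -303.]
tube 0.6 x [375. 451.] y [-257. -200.]
angle 0.82 x [314. 379.] y [-23.  68.]
channel 0.74 x [507. 546.] y [-351. -302.]
spool 0.73 x [678. 723.] y [-111.  -63.]
jar 0.91 x [680. 724.] y [-188. -144.]
cleaner 0.97 x [764. 813.] y [-177. -134.]
top tail end u [83.7 84.4 84.9 86.1 86.8 87.4] tail z 48.1
-30 1 v [-71.4 -71.4 -71.4] z [4.4 4.4]
-20 1 v [-83.7 -83.7 -83.7] z [50.5 50.5]
-10 61 v [-84.3 -19.8  17.3] z [51.9 76.2]
tube 0.8 x [380. 447.] y [-260. -226.]
angle 0.94 x [321. 374.] y [-24.  37.]
channel 0.83 x [507. 542.] y [-366. -306.]
spool 0.67 x [679. 722.] y [-113.  -64.]
jar 0.72 x [671. 717.] y [-187. -140.]
cleaner 0.94 x [752. 804.] y [-175. -121.]
```

View pics/f.png

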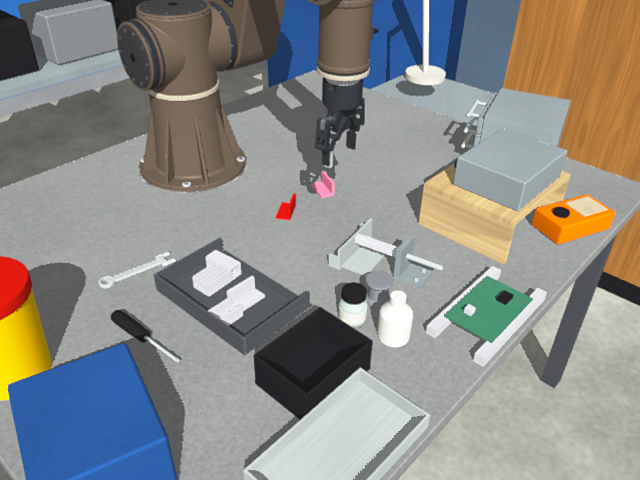

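The final picture shows the rake parked in the bracket at (400,255), all four off-cuts in the pan at (225,285), and everything else where it was. I'm handing the job in.

```bash
python3 -c "
from bench import ctrl
print(ctrl.close_job())"
```

```text
the job is handed in; nothing more can be done
None
```

The job is handed in at about 29 s of the 72 s allowed, verdict not shown: all four off-cuts are in the pan, the rake is parked with its tail through the eyelet and its neck against the plate, the gripper is clear, and the last pictures show nothing else moved.

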